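# Reset a mitre jig's swing arm to square

## Robot

A 6-joint arm with a two-finger parallel gripper is mounted at the origin on the work surface. World frame = base frame: x ahead of the robot, y to its left, z up, the work surface at z = 0. Lengths are in m, angles in degrees, forces in N, time in s.
With the tool pointing down it reaches from about 0.4 to 0.825 m from the base axis. Payload 7 kg.
Tool frame: the origin (TCP) lies on the front face of the gripper's body, between the roots of the fingers; the fingertips stand 66 mm ahead of it and the grasp point (between the pads) lies 47 mm ahead of it (ctrl.grasp_offset is the z of the grasp point in the tool frame, in m); z points along the fingers, y is the direction in which the jaws open and shut (so a half turn about z gives the same grasp; the last joint's range is limited). The gripper opens to 88 mm and grips with 3 to 60 N. Pads are 19 mm wide; open, the fingers measure 130 mm over their backs; the gripper's body (78 mm by 193 mm) begins 47 mm behind the grasp point.
Start: joints at [90.705, 20.546, 0.682, 0, -70.136, -16.507], TCP at [0.184, 0.649, 0.292] pointing down, gripper open.
Joint ranges: [-176.03, 176.03], [-82.01, 121.73], [-58.28, 71.71], [-173.87, 95.51], [-174.79, -0.11], [-173.66, 173.66]. Speed limits (degrees/s): [136.94, 136.94, 172.46, 180, 180, 180].

## Interface

Orientations are given as [roll, pitch, yaw] about the fixed x, y, z axes, in that order (R = Rz(yaw) Ry(pitch) Rx(roll)).
In Python, from plant import ctrl gives the robot as it stands.
- The arm moves only by the shell command python3 -m creep 'ROWS'. ROWS is JSON, a list of rows, each a list of 7 numbers: the turn, a rotation vector about the tool's x, y, z in rad, then the shift along the tool's x, y, z in m, then the opening, from 0 (shut) to 1 (fully open). In form: [[wx, wy, wz, dx, dy, dz, grip], ...]. A call has 1 to 12 rows; each row is the pose to reach, as a shift and turn from the pose commanded when the call began, along the tool's axes at that moment; what a row does not reach only later rows make up. A row lasts 1/12 s, in which the tool goes at most 41.7 mm and 7.16 degrees, less where a joint would pass 70% of its speed; a pose out of reach is approached as far as the arm can. A call with a gripper value outside its range is refused whole. The fingers move at their own pace and stop on an object; the grip force is fixed at half the most. Time passes only in rows, so rows that repeat a pose let the fingers close. It gives the time, the measured TCP pose, the force and the opening at its end, in the units of the state.
- ctrl.get_obs(): the state, without advancing time (a new reading comes with each control period).
- ctrl.snapshot(name): name is "scene" or "top" or "wrist"; returns the picture (420x560x3 uint8, blue, green, red); there is no depth.
- ctrl.camera_model(name): a dict with "K" (3x3 intrinsics, pixels), "distortion" ([k1, k2, p1, p2, k3] as OpenCV has them; the pictures are not rectified), "rvec" (rotation vector, rad) and "tvec" (3), from world to camera coordinates, as OpenCV has them. Camera axes: x right, y down, z forward; pixel columns grow to the right and rows downward; lengths in m; the calibration is good to about 2 mm. A picture is of the moment at which its call begins: read the wrist's pose just before it. camera_model takes no time and is no camera call; for the wrist camera it gives the pose at the moment of the call.
- ctrl.close_job(): hands the job in, once; it reports no verdict.
The state is a dict: "clock": time; "joint_pos": joint angles; "qvel": joint speeds; "tau": joint torques, N m; "tool_pos": TCP position; "orientation": TCP orientation; "force": force on the tool from outside, world axes, zero at the start; "moment": the same for the moment, N m; "opening": finger opening in m.
Only numpy, scipy, OpenCV 4.12 (cv2) and the standard library are available. Lean on these libraries where they do the work, as an engineer would, in place of code of your own. Each camera call takes 0.05 s, during which the arm holds its last target.

## Task

The swing arm of the picture framer's mitre jig is locked at 45 degrees; set it square to the jig's fence. Pull its spring plunger up by the knob and twist the knob clockwise so that it stays out, swing the arm past the slot in between to the middle slot with the plunger still held out, then twist the knob back and let the plunger drop fully home so that the arm is locked square. Do not disturb the things lying and standing around.

Things in the scene. Friction and masses are not known exactly. Their poses are not given: they have to be found in the camera images.
- jig: Mitre jig fixed to the table; only its place and yaw vary. Plywood board 18 mm thick, from 230 mm on the pivot's -x side to 70 mm on its +x side and 200 mm either way in y, with an aluminium fence, a steel index arc and a swing arm. Origin on the arm's pivot axis, at table height; z up along the pivot. The board's -x edge is nearest the robot.
- fence_mid (a point): Middle of the top of the jig's fixed fence, an aluminium bar 380 mm long in the jig's y, 20 mm thick; top 60 mm above the table, 40 mm beyond the pivot. Axes as the jig.
- middle_slot (a point): Top of the middle slot of the steel index arc (radius 160 mm about the pivot, top 30 mm above the table). Five slots, each 12 mm wide along the arc and 12 mm deep, at -45, -22.5, 0, +22.5 and +45 degrees of the swing arm; this one, at 0, is the square one. Axes as the jig.
- swing_arm (a joint): Arm angle about the pivot, rad, counter-clockwise from above positive, -0.86 to 0.86. 0: points along the jig's -x, square to the fence; start about -0.785, towards the jig's +y. Bar 195 x 44 mm, 33 to 45 mm above the table. Turns stiffly (0.12 N m), stays where left. Turns only with the plunger 10 mm up or more; locked it has 2 mm of play at the pin either way.
- plunger (a joint): Lift of the vertical spring plunger, m: 0 = fully home in a slot, 0.020 = stop. It stands on the arm 160 mm from the pivot; pin 8 mm thick with a round tip. Spring and weight push it down with 5 N at home, 9 N at the stop. Let go between slots with the knob twisted back, the tip rests on the arc at about 0.010 and drops in when brought over a slot.
- knob (a joint): Twist of the plunger's knob relative to the arm, rad: 0 = home (stop), growing clockwise from above to 1.3 (stop). Its cross pin sits in a slotted collar: it twists only when lifted more than 0.014; twisted 0.5 or more it rests on the collar and holds the plunger out at 0.014 by itself. Twisted back under about 0.15 it drops. Turns easily (under 0.05 N m).
- knob_grip (a point): Centre of the knob's black grip bar, 46 mm long (x), 14 mm wide (y), 26 mm high (z up); 95 mm above the table with the plunger home, rising with it. At twist 0 the bar lies along the arm. The steel collar below it (26 x 34 mm) ends 61 mm above the table. Grip it from above across the 14 mm; the arm can be swung by it.
- offcut: short piece of dark wooden frame moulding, 30 x 130 x 24 mm, lying on the jig's board along the fence, right of the pivot; bystander, origin at the centre of its underside
- tape_roll: roll of paper tape, 54 mm across, 19 mm high, lying on the jig's board right of the pivot; bystander, origin at the centre of its underside
- glue: white plastic bottle, 60 mm across, 150 mm high, standing on the table to the right of the jig; bystander, origin at the centre of its underside
- cup: brown paper cup, 76 mm across, 90 mm high, standing on the table to the right of the jig; bystander, origin at the centre of its underside
- varnish: amber glass jar with black lid, 60 mm across, 130 mm high, standing on the table to the left of the jig; bystander, origin at the centre of its underside
- tray: white open tray, 100 x 150 x 45 mm, on the table to the left of the jig; bystander, origin at the centre of its underside
- eraser: white block eraser, 22 x 50 x 14 mm, on the table to the right, near the robot; bystander, origin at the centre of its underside

How it is judged (in metres and radians):
On the way, in this order (a step that is already met when the one before it is completed fails the run):
1. The plunger is pulled up and the knob twisted, so that it is held out (value of joint plunger above 0.0115 m and value of joint knob above 0.5 rad), for 0.2 s.
2. The arm has been swung close to square with the plunger still held out (value of joint swing_arm between -0.15 and 0.15 rad and value of joint plunger above 0.0115 m and value of joint knob above 0.3 rad), for 0.1 s.
At the end, for the whole second after the job is handed in: The swing arm is within 0.025 rad of square (joint 0) and at rest, the plunger is home in the middle slot (lift under 3 mm) and the knob is twisted back (under 0.25 rad) (value of joint swing_arm between -0.025 and 0.025 rad and value of joint plunger below 0.003 m and value of joint knob below 0.25 rad and velocity of joint swing_arm between -0.05 and 0.05 rad/s and velocity of joint plunger between -0.01 and 0.01 m/s and velocity of joint knob between -0.2 and 0.2 rad/s); the robot touches nothing.
It fails at once if A bystander is moved by more than 30 mm (distance of any of offcut, tape_roll, glue, cup, varnish, tray, eraser from where it was at the start of the episode above 0.03 m).
It also fails if it takes over 48 s, if anything falls off the work surface, if the arm or the gripper's body presses on something with over 40 N, if the wrist force passes 120 N, or if a joint passes its speed limit or range.

## Working session

There is one attempt and no reset: what is moved stays moved. The work goes in short steps, Python scripts to look and compute and a shell command to move; the robot and the scene stay as the last step left them, time stands still between calls to the robot, and variables do not carry over. Pictures are saved under pics/ and viewed, and the job is handed in when it is done.

```bash
ls; mkdir -p pics; python3 - <<'E'
from plant import ctrl
import cv2
print(ctrl.get_obs())
for n in("scene","top","wrist"):
    m=ctrl.camera_model(n); print(n,m)
    cv2.imwrite(f"pics/{n}0.png",ctrl.snapshot(n))
E
```

```text
pics
{'clock': 0.0, 'joint_pos': array([ 9.07070408e+01,  2.05913893e+01,  6.32814626e-01, -2.01085846e-02,
       -7.01349171e+01, -1.65077642e+01]), 'qvel': array([ 0.02880416, -0.04090716,  0.06231334, -0.00700152,  0.0254157 ,
       -0.02795861]), 'tau': array([ 2.00795825e-03, -5.82716060e+01,  2.93054152e+01,  6.99746087e+00,
        6.78650526e-03, -1.59403389e-04]), 'tool_pos': array([0.18370075, 0.6491228 , 0.29121586]), 'orientation': array([ 1.79904990e+02, -8.44374972e-03, -1.58075649e+01]), 'force': array([ 0.44313932, -0.49514175,  0.31354099]), 'moment': array([-0.01089761, -0.06142478,  0.02419852]), 'opening': 0.08748719376200842}
scene {'K': array([[402.01927175,   0.        , 276.95700709],
       [  0.        , 402.01927175, 208.16424775],
       [  0.        ,   0.        ,   1.        ]]), 'distortion': array([-0.03085921,  0.        ,  0.        ,  0.        ,  0.        ]), 'rvec': array([ 1.32866658,  1.98277945, -1.05976547]), 'tvec': array([ 0.20544759, -0.22583077,  1.65590643])}
top {'K': array([[430.46518851,   0.        , 276.77407876],
       [  0.        , 430.46518851, 211.29698563],
       [  0.        ,   0.        ,   1.        ]]), 'distortion': array([-0.04969674,  0.        ,  0.        ,  0.        ,  0.        ]), 'rvec': array([ 2.05421971, -2.16453484,  0.22396504]), 'tvec': array([0.03074685, 0.57112256, 1.05913118])}
wrist {'K': array([[318.91941832,   0.        , 281.89058728],
       [  0.        , 318.91941832, 207.19230142],
       [  0.        ,   0.        ,   1.        ]]), 'distortion': array([-0.04269065,  0.        ,  0.        ,  0.        ,  0.        ]), 'rvec': array([-1.78813256,  2.36393095,  0.31264136]), 'tvec': array([ 0.67362199, -0.0322461 ,  0.39013648])}
```

View pics/scene0.png

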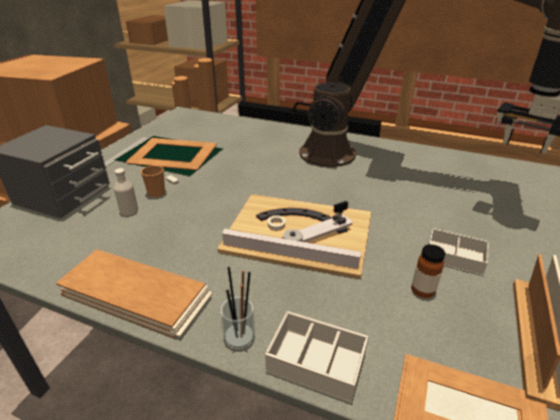

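View pics/top0.png

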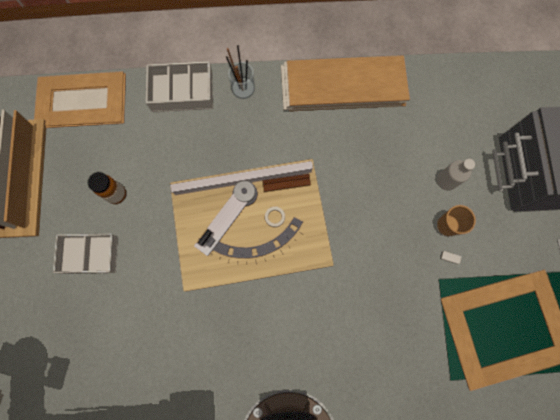

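View pics/wrist0.png

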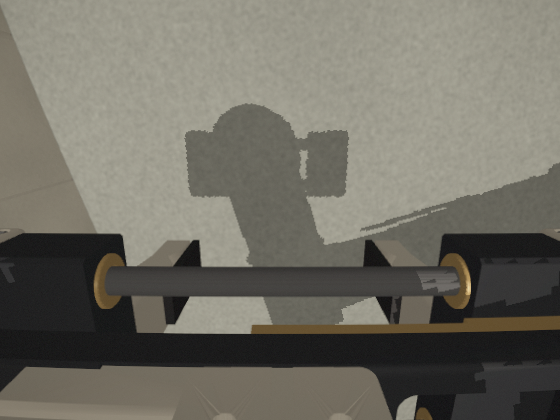

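The top view shows the jig: fence from about (172,187) to (313,166), pivot disc near (245,190), black grip bar near (206,238), and the free slots along the arc towards (297,226). Next I'll enlarge the crop and measure.

```bash
cat > h.py <<'E'
import numpy as np, cv2
from plant import ctrl
def ray(n,uv,z,m=None):
    m=m or ctrl.camera_model(n)
    R=cv2.Rodrigues(m["rvec"])[0];t=m["tvec"]
    p=cv2.undistortPoints(np.array([[uv]],float),m["K"],m["distortion"])[0,0]
    d=R.T@np.array([p[0],p[1],1]);c=-R.T@t
    return c+d*(z-c[2])/d[2]
def proj(n,P,m=None):
    m=m or ctrl.camera_model(n)
    return cv2.projectPoints(np.array(P,float).reshape(-1,3),m["rvec"],m["tvec"],m["K"],m["distortion"])[0][:,0]
E
python3 - <<'E'
import cv2
im=cv2.imread("pics/top0.png")[150:300,160:340]
cv2.imwrite("pics/topz.png",cv2.resize(im,None,fx=4,fy=4,interpolation=cv2.INTER_CUBIC))
im=cv2.imread("pics/scene0.png")[190:280,215:385]
cv2.imwrite("pics/scenez.png",cv2.resize(im,None,fx=4.7,fy=4.7,interpolation=cv2.INTER_CUBIC))
E
```

```text
(no output)
```

View pics/topz.png

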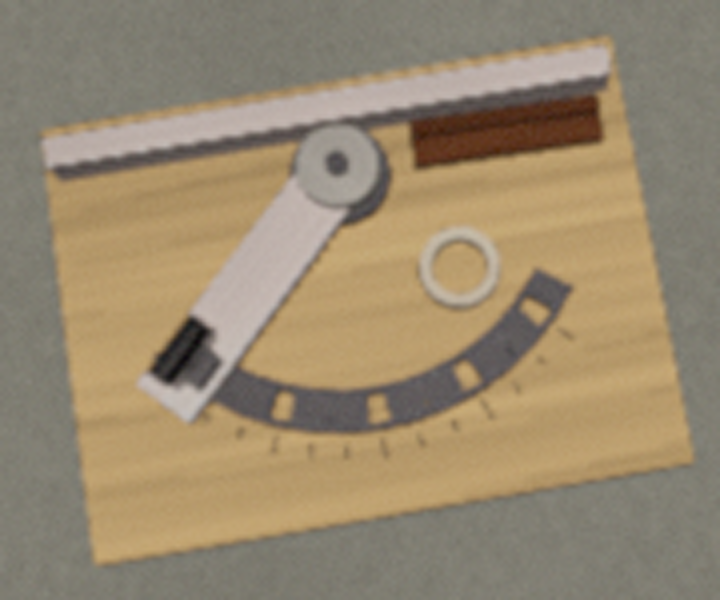

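View pics/scenez.png

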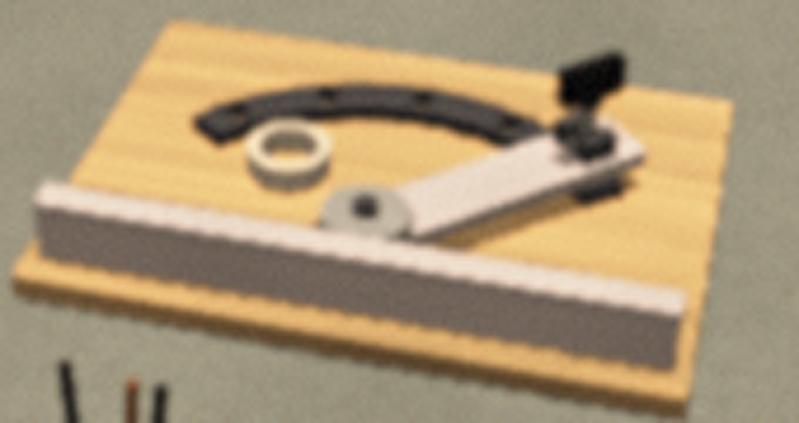

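```bash
cat > m.py <<'E'
from h import *
im=cv2.imread("pics/top0.png"); m=ctrl.camera_model("top")
g=im.astype(int); hsv=cv2.cvtColor(im,cv2.COLOR_BGR2HSV)
def comps(mask,roi,amin):
    x0,y0,x1,y1=roi; k=np.zeros(mask.shape,np.uint8);k[y0:y1,x0:x1]=mask[y0:y1,x0:x1]*255
    cs,_=cv2.findContours(k,cv2.RETR_EXTERNAL,cv2.CHAIN_APPROX_NONE)
    return [c for c in cs if cv2.contourArea(c)>amin]
# fence
fm=(g.min(2)>140)&(hsv[:,:,1]<45)
for c in comps(fm,(160,150,340,300),30): print("light",cv2.contourArea(c),cv2.minAreaRect(c))
bm=g.max(2)<45
for c in comps(bm,(190,220,225,255),20):
    r=cv2.minAreaRect(c);print("black",r, ray("top",r[0],.108,m))
wm=(hsv[:,:,1]>70)&(hsv[:,:,2]>120)
for c in comps(wm,(160,150,340,300),2000):
    r=cv2.minAreaRect(c);b=cv2.boxPoints(r);print("board",r);P=np.array([ray("top",p,.018,m) for p in b]);print(P.round(4),np.linalg.norm(np.diff(P,axis=0),axis=1))
def Z(u,v): return (160+(u+.5)/4-.5,150+(v+.5)/4-.5)
pts=dict(fl_f=(44,167,.06),fr_f=(610,76,.06),fl_b=(42,139,.06),fr_b=(608,44,.06),piv=(338,164,.05),s1=(283,408,.03),s2=(378,408,.03),s3=(468,376,.03),s4=(537,312,.03),bl=(97,564,.018),br=(693,462,.018))
for k,(u,v,z) in pts.items(): print(k,ray("top",Z(u,v),z,m).round(4))
E
python3 m.py
```

```text
light 241.5 ((274.5, 216.0), (18.0, 17.0), 90.0)
light 1002.0 ((224.4537811279297, 216.58526611328125), (18.598495483398438, 83.18438720703125), 37.20792007446289)
light 830.5 ((240.9324493408203, 176.09458923339844), (6.740358829498291, 142.53392028808594), 80.53767395019531)
black ((204.84616088867188, 237.26922607421875), (5.525465488433838, 15.34851360321045), 37.87498474121094) [0.50581694 0.18142188 0.108     ]
board ((249.2432403564453, 224.45947265625), (110.14732360839844, 152.23345947265625), 80.53767395019531)
[[ 0.678   0.3037  0.018 ]
 [ 0.7278 -0.1141  0.018 ]
 [ 0.4254 -0.1406  0.018 ]
 [ 0.3806  0.2557  0.018 ]] [0.42076469 0.30354387 0.39880404]
fl_f [0.6406 0.278  0.06  ]
fr_f [ 0.6831 -0.0991  0.06  ]
fl_b [0.6599 0.2794 0.06  ]
fr_b [ 0.7054 -0.0993  0.06  ]
piv [0.6349 0.0845 0.05  ]
s1 [0.4768 0.1279 0.03  ]
s2 [0.4736 0.0656 0.03  ]
s3 [0.4916 0.0056 0.03  ]
s4 [ 0.5319 -0.0423  0.03  ]
bl [0.3822 0.254  0.018 ]
br [ 0.4284 -0.1395  0.018 ]
```

```bash
cat >> h.py <<'E'
from scipy.spatial.transform import Rotation as Ro
PSI=6.7; PIV=np.array([.633,.085])
def bar(th): # th deg swing -> world xy of knob
    a=np.radians(180+PSI+th); return PIV+.16*np.array([np.cos(a),np.sin(a)])
def cur():
    o=ctrl.get_obs(); return o,o["tool_pos"],Ro.from_euler("xyz",o["orientation"],degrees=True)
def rel(xyz,yaw):
    o,p,R=cur(); T=Ro.from_euler("xyz",[180,0,yaw],degrees=True)
    print("t",round(o["clock"],2),"p",p.round(4),"rpy",o["orientation"].round(1),"F",o["force"].round(1),"op",round(o["opening"],4),"q",o["joint_pos"].round(0))
    print("turn",(R.inv()*T).as_rotvec().round(4),"shift",R.inv().apply(np.array(xyz)-p).round(4))
E
python3 - <<'E'
from h import *
b=bar(-45);print(b)
rel([*b,.22],PSI-45)
E
```

```text
[0.50743578 0.18416465]
t 0.15 p [0.1838 0.6492 0.2914] rpy [179.9  -0.  -15.8] F [-0.6 -0.5  0.6] op 0.0877 q [ 91.  21.   1.  -0. -70. -17.]
turn [ 1.200e-03 -3.000e-04  3.926e-01] shift [0.4381 0.3592 0.0719]
```

```bash
python3 -m creep '[[0,0,0,0.01,0.008,0,1],[0,0,0,0.03,0.025,0,1],[0,0,0,0.055,0.045,0,1],[0,0,0,0.08,0.066,0,1],[0,0,0,0.105,0.086,0,1],[0,0,0,0.13,0.107,0,1],[0,0,0,0.155,0.127,0,1],[0,0,0,0.18,0.148,0,1],[0,0,0,0.205,0.168,0,1],[0,0,0,0.23,0.189,0,1],[0,0,0,0.25,0.205,0,1],[0,0,0,0.26,0.213,0,1]]'
python3 - <<'E'
from h import *
rel([*bar(-45),.22],PSI-45)
E
```

```text
clock: 1.15
tool_pos: [0.377, 0.3707, 0.2923]
orientation: [180.0, 0.0, -15.9]
force: [-0.5, -0.1, 0.5]
opening: 0.0881
t 1.15 p [0.377  0.3707 0.2923] rpy [180.    0.  -15.9] F [-0.5 -0.1  0.5] op 0.0881 q [ 66.   7. -18.  -0. -66.   8.]
turn [ 2.000e-04 -0.000e+00  3.909e-01] shift [0.1765 0.1437 0.0723]
```

```bash
python3 -m creep '[[0,0,0.03,0.02,0.016,0.005,1],[0,0,0.07,0.04,0.033,0.015,1],[0,0,0.11,0.06,0.049,0.025,1],[0,0,0.15,0.08,0.065,0.035,1],[0,0,0.2,0.1,0.081,0.045,1],[0,0,0.25,0.12,0.098,0.055,1],[0,0,0.3,0.14,0.114,0.065,1],[0,0,0.34,0.16,0.13,0.07,1],[0,0,0.37,0.17,0.138,0.072,1],[0,0,0.391,0.1765,0.1437,0.072,1],[0,0,0.391,0.1765,0.1437,0.072,1],[0,0,0.391,0.1765,0.1437,0.072,1]]'
python3 - <<'E'
from h import *
rel([*bar(-45),.142],PSI-45)
cv2.imwrite("pics/w1.png",ctrl.snapshot("wrist"))
cv2.imwrite("pics/s1.png",cv2.resize(ctrl.snapshot("scene")[150:280,200:400],None,fx=4,fy=4))
m=ctrl.camera_model("wrist");b=bar(-45);d=(PIV-b)/.16;n=np.array([-d[1],d[0]])
print(proj("wrist",[[*(b+sx*.023*d+sy*.007*n),.108] for sx,sy in((1,1),(1,-1),(-1,-1),(-1,1))],m))
E
```

```text
clock: 2.15
tool_pos: [0.5068, 0.1873, 0.2203]
orientation: [-180.0, -0.0, -38.2]
force: [-0.6, -0.4, 0.3]
opening: 0.0876
t 2.15 p [0.5068 0.1873 0.2203] rpy [-180.    -0.   -38.2] F [-0.6 -0.4  0.3] op 0.0876 q [ 41.  11. -22.  -0. -56.  11.]
turn [-0.0003 -0.      0.0015] shift [0.0025 0.0021 0.0783]
[[274.60991614 191.17609039]
 [295.94805936 191.24640723]
 [294.94815318 256.06394273]
 [274.78738984 256.00578438]]
```

View pics/w1.png

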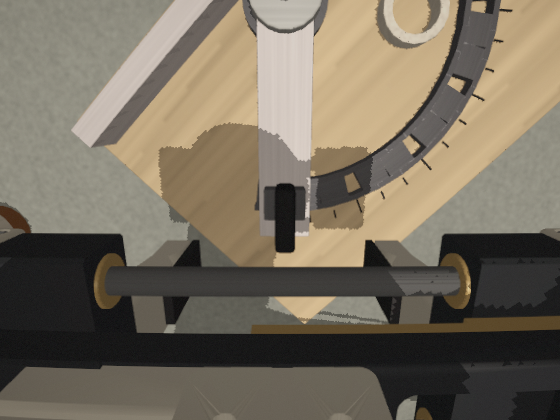

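View pics/s1.png

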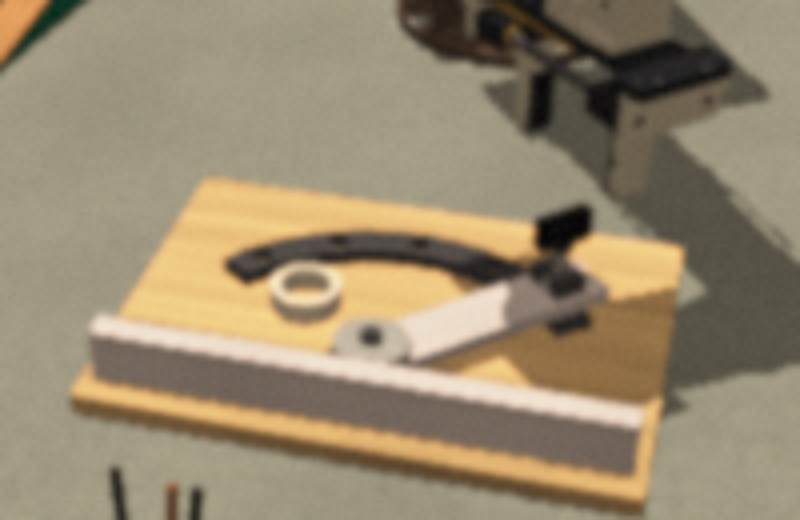

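The wrist view shows the bar at u 275–296, v 184–252 (predicted 191–256), so it is centred across the jaws and about 3 mm further towards the pivot than modelled. Descending part way to re-measure.

```bash
python3 -m creep '[[0,0,0,0.002,0.001,0.01,1],[0,0,0,0.004,0.002,0.022,1],[0,0,0,0.005,0.002,0.033,1],[0,0,0,0.005,0.002,0.038,1],[0,0,0,0.005,0.002,0.038,1],[0,0,0,0.005,0.002,0.038,1]]'
cat > w.py <<'E'
from h import *
import sys
rel([*bar(-45),.142],PSI-45)
m=ctrl.camera_model("wrist");im=ctrl.snapshot("wrist");cv2.imwrite("pics/"+sys.argv[1],im)
R=cv2.Rodrigues(m["rvec"])[0];print("cam at",(-R.T@m["tvec"]).round(4))
k=(im.max(2)<40).astype(np.uint8)*255;k[232:]=0;k[:,:205]=0;k[:,360:]=0
b=bar(-45);d=(PIV-b)/.16;n=np.array([-d[1],d[0]])
for c in cv2.findContours(k,cv2.RETR_EXTERNAL,cv2.CHAIN_APPROX_NONE)[0]:
    if cv2.contourArea(c)>200:print(cv2.boundingRect(c),cv2.minAreaRect(c))
print(proj("wrist",[[*(b+sx*.023*d+sy*.007*n),.108] for sx,sy in((1,1),(1,-1),(-1,-1),(-1,1))],m).round(1).tolist(),proj("wrist",[*PIV,.05],m))
E
python3 w.py w2.png
```

```text
clock: 2.75
tool_pos: [0.5092, 0.183, 0.182]
orientation: [180.0, -0.0, -38.2]
force: [-0.3, 0.1, 1.0]
opening: 0.0874
t 2.75 p [0.5092 0.183  0.182 ] rpy [180.   -0.  -38.2] F [-0.3  0.1  1. ] op 0.0874 q [ 41.  14. -25.   0. -52.  11.]
turn [ 0.0006 -0.      0.0025] shift [-0.0022  0.0002  0.04  ]
cam at [0.5648 0.1393 0.2742]
(270, 203, 25, 29) ((282.0, 217.0), (28.0, 24.0), 90.0)
[[268.9, 215.7], [294.6, 215.7], [293.5, 291.3], [269.5, 291.2]] [[282.29843868 -22.54159915]]
```

View pics/w2.png

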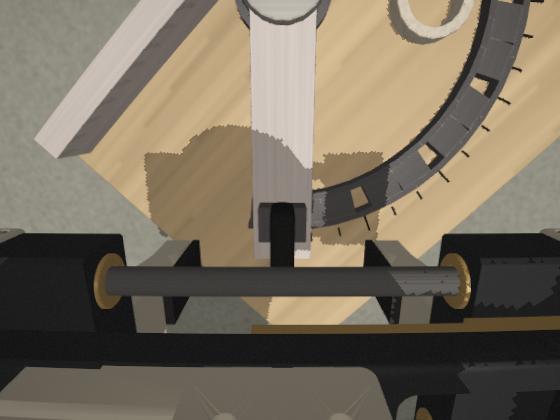

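```bash
python3 - <<'E'
from h import *
m=ctrl.camera_model("wrist")
b=bar(-45);d=(PIV-b)/.16;n=np.array([-d[1],d[0]])
for s in(0,.002):
  print(s,[proj("wrist",[*(b+(.023+s)*d),z],m).round(1).tolist() for z in(.108,.082)])
# collar far edge (approx 13mm) z .061, and arm end 
print([proj("wrist",[*(b+r*d+e*n),z],m).round(1).tolist() for r,e,z in((.013,.0,.061),(.0,.017,.061),(-.035,.022,.045),(-.035,-.022,.045))])
E
```

```text
0 [[[282.3, 215.7]], [[282.2, 203.8]]]
0.002 [[[282.3, 212.2]], [[282.2, 200.7]]]
[[[282.1, 210.1]], [[258.0, 227.8]], [[253.9, 263.4]], [[309.9, 263.6]]]
```

Projecting the far end's lower edge (z 0.082) gives v=203.8 against the observed 203, so the model holds to about 1 mm. Descending and gripping.

```bash
python3 -m creep '[[0,0,0,-0.001,0,0.012,1],[0,0,0,-0.001,0,0.027,1],[0,0,0,-0.001,0,0.038,1],[0,0,0,-0.001,0,0.042,1],[0,0,0,-0.001,0,0.042,0.6],[0,0,0,-0.001,0,0.042,0.3],[0,0,0,-0.001,0,0.042,0.1],[0,0,0,-0.001,0,0.042,0],[0,0,0,-0.001,0,0.042,0],[0,0,0,-0.001,0,0.042,0],[0,0,0,-0.001,0,0.042,0]]'
python3 -m creep '[[0,0,0,0,0,0,0],[0,0,0,0,0,0,0],[0,0,0,0,0,0,0]]'
```

```text
clock: 3.72
tool_pos: [0.5087, 0.1834, 0.1405]
orientation: [-180.0, -0.0, -38.2]
force: [-0.1, 0.5, 0.4]
opening: 0.0463
clock: 3.97
tool_pos: [0.5086, 0.1834, 0.1402]
orientation: [-180.0, -0.0, -38.2]
force: [0.4, 0.1, -0.5]
opening: 0.0265
```

```bash
python3 -m creep '[[0,0,0,0,0,0,0],[0,0,0,0,0,0,0],[0,0,0,0,0,0,0],[0,0,0,0,0,0,0],[0,0,0,0,0,0,0],[0,0,0,0,0,0,0]]'
```

```text
clock: 4.47
tool_pos: [0.5086, 0.1833, 0.1402]
orientation: [-180.0, -0.0, -38.2]
force: [0.6, -0.1, -0.6]
opening: 0.0138
```

Gripped at 13.8 mm, which matches the 14 mm bar. Now lifting 18 mm.

```bash
python3 -m creep '[[0,0,0,0,0,-0.003,0],[0,0,0,0,0,-0.007,0],[0,0,0,0,0,-0.011,0],[0,0,0,0,0,-0.015,0],[0,0,0,0,0,-0.018,0],[0,0,0,0,0,-0.018,0],[0,0,0,0,0,-0.018,0]]'
```

```text
clock: 5.05
tool_pos: [0.5083, 0.1831, 0.158]
orientation: [180.0, 0.0, -38.2]
force: [0.6, -1.3, -9.0]
opening: 0.014
```

The wrist reads 9 N, matching the spring. Now twisting clockwise.

```bash
python3 -m creep '[[0,0,0.08,0,0,0,0],[0,0,0.18,0,0,0,0],[0,0,0.28,0,0,0,0],[0,0,0.38,0,0,0,0],[0,0,0.48,0,0,0,0],[0,0,0.58,0,0,0,0],[0,0,0.68,0,0,0,0],[0,0,0.78,0,0,0,0],[0,0,0.88,0,0,0,0],[0,0,0.98,0,0,0,0],[0,0,1.05,0,0,0,0],[0,0,1.05,0,0,0,0]]'
python3 - <<'E'
from h import *
o=ctrl.get_obs();print(o["force"],o["moment"],o["orientation"],o["joint_pos"])
cv2.imwrite("pics/w3.png",ctrl.snapshot("wrist"))
cv2.imwrite("pics/s3.png",cv2.resize(ctrl.snapshot("scene")[150:280,200:400],None,fx=4,fy=4))
E
```

```text
clock: 6.05
tool_pos: [0.5083, 0.1832, 0.1578]
orientation: [180.0, -0.0, -98.6]
force: [1.8, -1.0, -7.8]
opening: 0.0142
[ 1.8235262  -0.96263504 -7.79353746] [-0.3378083  -0.48924669 -0.02012977] [ 1.79965797e+02 -2.76476395e-02 -9.85557780e+01] [ 4.06002218e+01  1.53720227e+01 -2.63640231e+01 -1.04355590e-02
 -4.83072385e+01 -4.91490640e+01]
```

View pics/w3.png

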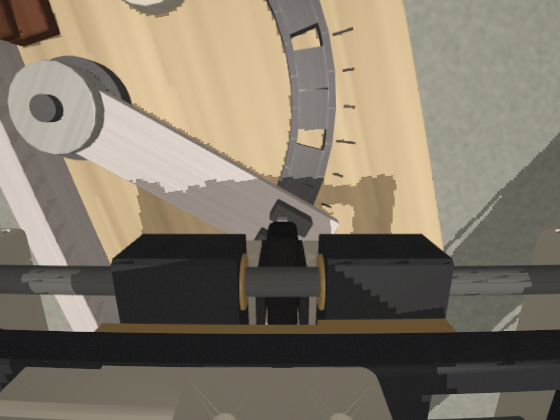

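View pics/s3.png

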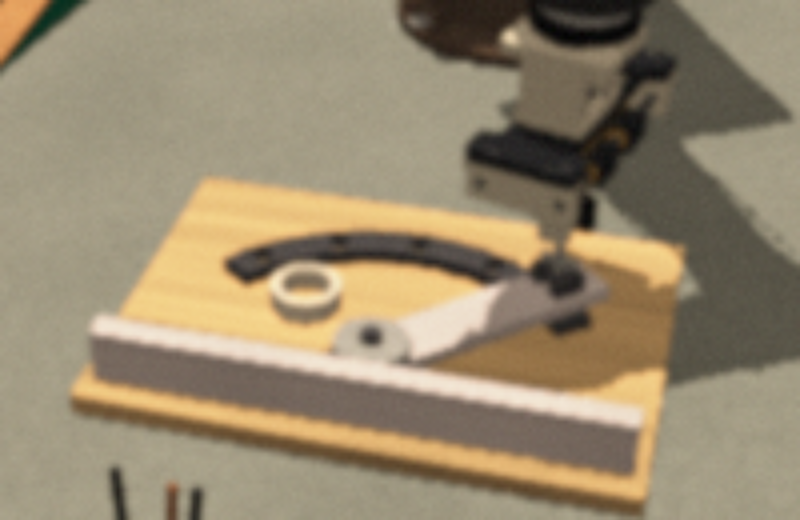

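The wrist view shows the bar twisted well off the arm's line, with the arm still at its 45° slot (collar near (290,215)). Next I'll compute the swing about the pivot.

```bash
cat > sw.py <<'E'
from h import *
import sys
o,p,R=cur(); 
v=p[:2]-PIV; piv=p[:2]-.16*v/np.linalg.norm(v); print("piv",piv,"ang",np.degrees(np.arctan2(v[1],v[0]))-180-PSI,"F",o["force"].round(1),o["moment"].round(2),o["clock"])
for f in eval(sys.argv[1]):
    Q=Ro.from_euler("z",f,degrees=True)
    w=np.array([*piv,p[2]])+Q.apply([*(p[:2]-piv),0])
    print(f,round(-np.radians(f),3),R.inv().apply(w-p).round(4))
E
python3 sw.py '[2,5,9,13,17,21,25,29,33,37,40]'
```

```text
piv [0.63405555 0.08416867] ang -44.92346456973995 F [ 1.1 -0.8 -8.2] [-0.33 -0.46 -0.05] 6.15
2 -0.035 [0.0049 0.0027 0.    ]
5 -0.087 [0.0124 0.0064 0.    ]
9 -0.157 [0.0227 0.0108 0.    ]
13 -0.227 [0.0332 0.0144 0.    ]
17 -0.297 [0.044  0.0173 0.    ]
21 -0.367 [0.055  0.0195 0.    ]
25 -0.436 [0.0661 0.0208 0.    ]
29 -0.506 [0.0772 0.0214 0.0001]
33 -0.576 [0.0884 0.0212 0.0001]
37 -0.646 [0.0995 0.0202 0.0001]
40 -0.698 [1.078e-01 1.900e-02 1.000e-04]
```

Half the swing first, to check the forces.

```bash
python3 -m creep '[[0,0,-0.035,0.0049,0.0027,0,0],[0,0,-0.087,0.0124,0.0064,0,0],[0,0,-0.122,0.0175,0.0086,0,0],[0,0,-0.157,0.0227,0.0108,0,0],[0,0,-0.192,0.028,0.0127,0,0],[0,0,-0.227,0.0332,0.0144,0,0]]'
python3 sw.py '[2,5,9,13,17,21,25,29,32]'
```

```text
clock: 6.65
tool_pos: [0.4895, 0.1528, 0.1582]
orientation: [-180.0, 0.0, -85.1]
force: [1.9, 0.4, -8.5]
opening: 0.0138
piv [0.63419516 0.08443566] ang -31.97602850237804 F [ 1.9  0.4 -8.5] [ 0.3  -0.47 -0.02] 6.65
2 -0.035 [ 0.0049  0.0027 -0.    ]
5 -0.087 [ 0.0124  0.0065 -0.    ]
9 -0.157 [ 0.0226  0.0109 -0.    ]
13 -0.227 [ 0.0332  0.0145 -0.    ]
17 -0.297 [ 0.044   0.0175 -0.    ]
21 -0.367 [ 0.0549  0.0196 -0.    ]
25 -0.436 [ 0.066   0.021  -0.0001]
29 -0.506 [ 0.0771  0.0217 -0.0001]
32 -0.559 [ 0.0855  0.0216 -0.0001]
```

```bash
python3 -m creep '[[0,0,-0.035,0.0049,0.0027,0,0],[0,0,-0.087,0.0124,0.0065,0,0],[0,0,-0.157,0.0226,0.0109,0,0],[0,0,-0.227,0.0332,0.0145,0,0],[0,0,-0.297,0.044,0.0175,0,0],[0,0,-0.367,0.0549,0.0196,0,0],[0,0,-0.436,0.066,0.021,0,0],[0,0,-0.506,0.0771,0.0217,0,0],[0,0,-0.54,0.083,0.0217,0,0],[0,0,-0.559,0.0855,0.0216,0,0],[0,0,-0.559,0.0855,0.0216,0,0],[0,0,-0.559,0.0855,0.0216,0,0]]'
python3 sw.py '[-1,1]'
python3 - <<'E'
from h import *
cv2.imwrite("pics/w4.png",ctrl.snapshot("wrist"))
cv2.imwrite("pics/t4.png",cv2.resize(ctrl.snapshot("top")[150:300,160:340],None,fx=4,fy=4,interpolation=cv2.INTER_CUBIC))
E
```

```text
clock: 7.65
tool_pos: [0.4751, 0.0657, 0.1583]
orientation: [-180.0, -0.0, -53.3]
force: [1.4, -0.9, -8.9]
opening: 0.0138
piv [0.63387559 0.08510685] ang -359.74255511820917 F [ 1.4 -0.9 -8.9] [-0.22 -0.64  0.02] 7.65
-1 0.017 [-0.0024 -0.0014  0.    ]
1 -0.017 [ 0.0024  0.0014 -0.    ]
```

View pics/w4.png

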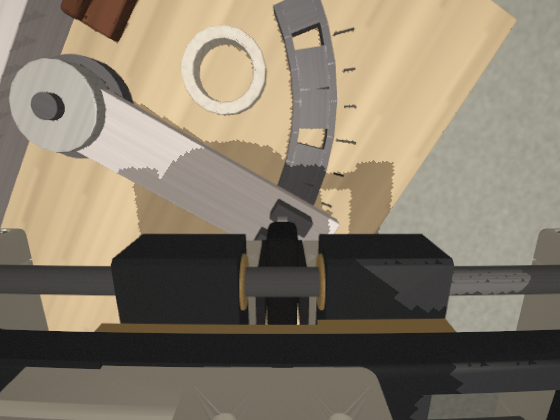

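View pics/t4.png

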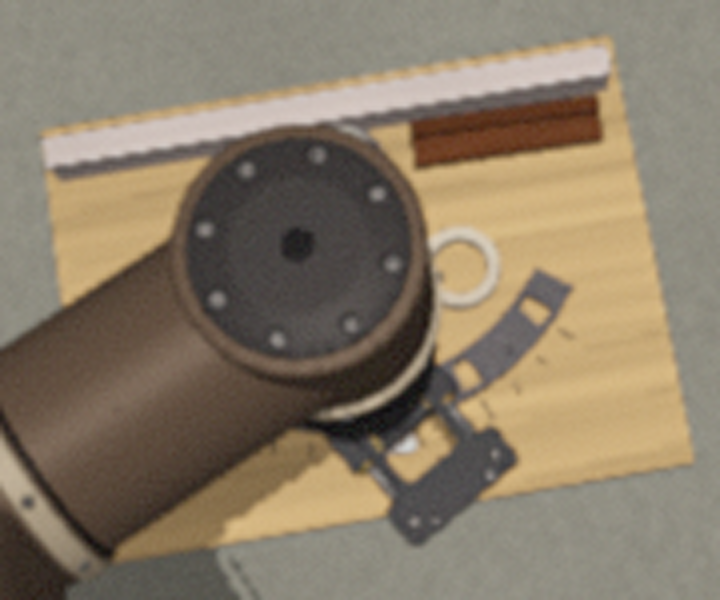

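The wrist view matches the one before the swing, with two free slots beyond, so the arm came along to about square. Now twisting back by the same 1.05 rad.

```bash
python3 -m creep '[[0,0,-0.08,0,0,0,0],[0,0,-0.18,0,0,0,0],[0,0,-0.28,0,0,0,0],[0,0,-0.38,0,0,0,0],[0,0,-0.48,0,0,0,0],[0,0,-0.58,0,0,0,0],[0,0,-0.68,0,0,0,0],[0,0,-0.78,0,0,0,0],[0,0,-0.88,0,0,0,0],[0,0,-0.98,0,0,0,0],[0,0,-1.05,0,0,0,0],[0,0,-1.05,0,0,0,0]]'
python3 sw.py '[-1,1]'
python3 - <<'E'
from h import *
b=bar(0);d=(PIV-b)/.16;n=np.array([-d[1],d[0]])
m=ctrl.camera_model("wrist");cv2.imwrite("pics/w5.png",ctrl.snapshot("wrist"))
print("arm edges",[proj("wrist",[*(b+r*d+e*n),.045],m).round(1).tolist()[0] for r in(.03,.1) for e in(.022,-.022)])
print("piv",proj("wrist",[*PIV,.05],m))
E
```

```text
clock: 8.75
tool_pos: [0.475, 0.0659, 0.1582]
orientation: [180.0, -0.0, 7.0]
force: [2.3, -0.8, -8.3]
opening: 0.0137
piv [0.633879  0.0851061] ang -359.8175687731444 F [ 2.3 -0.8 -8.3] [-0.5  -0.96 -0.2 ] 8.75
-1 0.017 [ 0.     -0.0028 -0.    ]
1 -0.017 [0.     0.0028 0.    ]
arm edges [[246.9, 185.8], [314.0, 186.2], [244.5, 71.9], [317.5, 72.3]]
piv [[281.5942501  -44.28583195]]
```

View pics/w5.png

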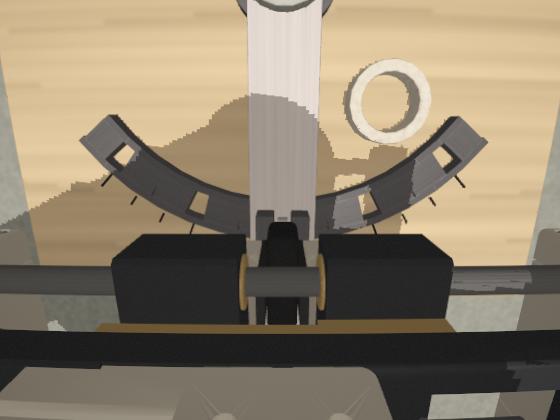

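The arm lies symmetric between the outer slots: (122,156)/(450,156) and (200,204)/(370,205), midline about 285, arm centre about 284. So it's over the middle slot; lowering.

```bash
python3 -m creep '[[0,0,0,0,0,0.003,0],[0,0,0,0,0,0.006,0],[0,0,0,0,0,0.009,0],[0,0,0,0,0,0.012,0],[0,0,0,0,0,0.015,0],[0,0,0,0,0,0.0175,0],[0,0,0,0,0,0.0175,0],[0,0,0,0,0,0.0175,0]]'
```

```text
clock: 9.47
tool_pos: [0.4751, 0.0657, 0.1407]
orientation: [180.0, -0.0, 6.8]
force: [0.7, 0.3, -5.3]
opening: 0.0136
```

The wrist still carries about 5 N, so the pin is hanging in the slot rather than resting on the arc. Releasing and backing off.

```bash
python3 -m creep '[[0,0,0,0,0,0,0.3],[0,0,0,0,0,0,0.4],[0,0,0,0,0,0,0.5],[0,0,0,0,0,0,0.6],[0,0,0,0,0,0,0.6],[0,0,0,0,0,0,0.6],[0,0,0,0,0,0,0.6],[0,0,0,0,0,0,0.6],[0,0,0,0,0,0,0.6],[0,0,0,0,0,0,0.6]]'
python3 -m creep '[[0,0,0,0,0,-0.01,0.6],[0,0,0,0,0,-0.03,0.6],[0,0,0,0,0,-0.05,0.6],[0,0,0,0,0,-0.07,0.6],[0,0,0,0,0,-0.09,0.6],[0,0,0,-0.01,0,-0.1,0.6],[0,0,0,-0.02,0,-0.11,0.6],[0,0,0,-0.03,0,-0.12,0.6],[0,0,0,-0.03,0,-0.12,0.6]]'
python3 - <<'E'
from h import *
b=bar(0);d=(PIV-b)/.16;n=np.array([-d[1],d[0]])
m=ctrl.camera_model("wrist");cv2.imwrite("pics/w6.png",ctrl.snapshot("wrist"))
print("bar",[[proj("wrist",[*(b+r*d+e*n),z+l],m).round(1).tolist()[0] for r in(.023,) for e in(.007,-.007)for z in (.082,.108)] for l in (0,.01)])
cv2.imwrite("pics/s6.png",cv2.resize(ctrl.snapshot("scene")[150:280,200:400],None,fx=4,fy=4))
E
```

```text
clock: 10.3
tool_pos: [0.4749, 0.0656, 0.1407]
orientation: [180.0, 0.0, 6.8]
force: [-0.1, -0.4, -0.1]
opening: 0.0522
clock: 11.05
tool_pos: [0.4446, 0.0619, 0.2626]
orientation: [-179.9, -0.2, 6.8]
force: [0.2, -0.1, -0.0]
opening: 0.0529
bar [[[272.3, 143.0], [271.2, 145.2], [288.9, 143.0], [289.6, 145.2]], [[271.9, 143.8], [270.8, 146.2], [289.1, 143.8], [289.9, 146.2]]]
```

View pics/w6.png

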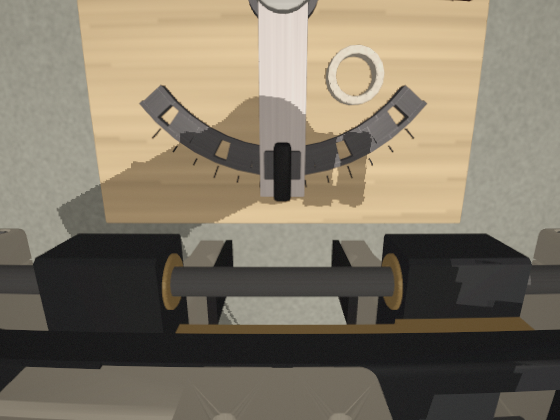

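View pics/s6.png

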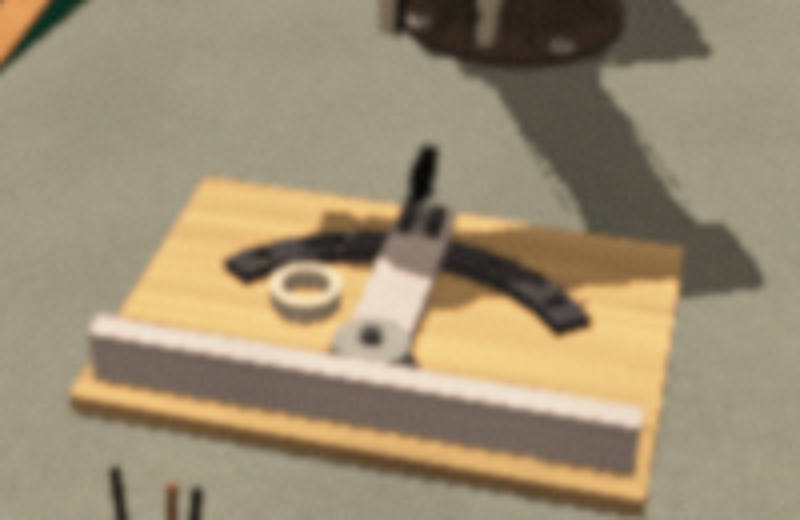

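The arm lies mid-arc with the bar along it (u 274–291, v 143–200). Last check: bar height in the scene view, and the arm's angle.

```bash
python3 - <<'E'
from h import *
b=bar(0);d=(PIV-b)/.16;n=np.array([-d[1],d[0]])
im=cv2.imread("pics/s6.png")
m=ctrl.camera_model("scene")
for l in(0,.003,.01,.014):
    P=proj("scene",[[*(b+r*d+e*n),z+l] for r in(.023,-.023) for e in(.007,-.007)for z in (.082,.108)],m)
    P=(P-[200,150])*4+1.5; print(l,"bar extent",P.min(0).round(0),P.max(0).round(0))
k=(im.max(2)<38).astype(np.uint8)*255
for c in cv2.findContours(k,cv2.RETR_EXTERNAL,cv2.CHAIN_APPROX_NONE)[0]:
    if cv2.contourArea(c)>100: print(cv2.boundingRect(c))
# arm angle from wrist pic edges
m=ctrl.camera_model("wrist"); im=cv2.imread("pics/w6.png"); 
hs=cv2.cvtColor(im,cv2.COLOR_BGR2HSV)
L=[];Rr=[]
for v in range(25,90,3):
    g=(hs[v,230:330,1]<45)&(im[v,230:330].min(1)>110); xs=np.where(g)[0]+230
    L.append(ray("wrist",(xs.min(),v),.045,m)[:2]);Rr.append(ray("wrist",(xs.max(),v),.045,m)[:2])
for E in(L,Rr):
    f=cv2.fitLine(np.array(E,np.float32),cv2.DIST_HUBER,0,.01,.01).ravel();print("edge deg",np.degrees(np.arctan(f[1]/f[0])),"fence yaw",PSI)
print("width",np.linalg.norm(np.mean(L,0)-np.mean(Rr,0)))
E
```

```text
0 bar extent [407. 141.] [439. 204.]
0.003 bar extent [407. 138.] [439. 200.]
0.01 bar extent [407. 130.] [440. 193.]
0.014 bar extent [408. 125.] [440. 188.]
(413, 152, 20, 50)
edge deg 5.988499 fence yaw 6.7
edge deg 38.85713 fence yaw 6.7
width 0.047884734274793374
```

```bash
python3 - <<'E'
from h import *
m=ctrl.camera_model("wrist"); im=cv2.imread("pics/w6.png"); hs=cv2.cvtColor(im,cv2.COLOR_BGR2HSV)
L=[];Rr=[]
for v in range(25,90,2):
    g=(hs[v,245:320,1]<45)&(im[v,245:320].min(1)>110); xs=np.where(g)[0]+245
    L.append(ray("wrist",(xs.min(),v),.045,m)[:2]);Rr.append(ray("wrist",(xs.max(),v),.045,m)[:2])
for E in(L,Rr):
    f=cv2.fitLine(np.array(E,np.float32),cv2.DIST_HUBER,0,.01,.01).ravel();print("edge",np.degrees(np.arctan(f[1]/f[0])))
print("width",np.linalg.norm(np.mean(L,0)-np.mean(Rr,0)))
B=[]
for u in range(120,450,6):
    col=(hs[200:240,u,1]>85); vs=np.where(col)[0]
    if len(vs): B.append(ray("wrist",(u,200+vs.max()),.018,m)[:2])
f=cv2.fitLine(np.array(B,np.float32),cv2.DIST_HUBER,0,.01,.01).ravel();print("board edge yaw",np.degrees(np.arctan(-f[0]/f[1])),len(B))
print(ctrl.get_obs()["clock"],ctrl.get_obs()["force"])
E
```

```text
edge 5.985198
edge 7.831677
width 0.042205600306827074
board edge yaw 12.857446 38
11.15 [ 0.05155937 -0.24935615 -0.36577373]
```

```bash
python3 -c "
from plant import ctrl
print(ctrl.close_job())"
```

```text
the job is handed in; nothing more can be done
None
```

I set the swing arm square and locked it in the middle slot, then handed the job in after about 11 s of the allowed 48 s. The system gave no verdict.

**What I did:** I gripped the knob, lifted the plunger about 18 mm and twisted the knob about 1.05 rad clockwise. I then swung the arm 45° past the slot in between with the plunger still held out, twisted the knob back and lowered it. Last, I opened the gripper and backed off clear.

**Checks that agreed:**
- **Plunger home:** the wrist still carried about 5 N at the bottom of the drop, which matches the spring at home rather than a pin resting on the arc. In the scene picture the black bar's height fits a lift of about 0 and does not fit 10 mm.
- **Arm square:** its two edges measured 6.0° and 7.8°, a mean of 6.9°, against the fence's 6.7°. The two edges differ by 1.8°, so this is a rough measurement. The other slots also sit evenly either side of the arm.
- **Robot clear:** the force on the tool was near zero after release, and the tool was well above the jig.
- **Bystanders:** the tape roll has not visibly moved in the last pictures. I did not measure the other bystanders at the end, but the robot never came near them and felt no unexpected force.

**Check that disagreed:** measuring the jig's yaw from the board's front edge in the last wrist picture gave 12.9°. I put this down to the gripper's shadow spoiling the colour mask and discarded it. The same edge in the first top view gave 6.7°, matching the fence.

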